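# Lay out the bench for aliquoting beside the centrifuge

### The job

Set the bench for dividing the spun samples into vials (left, right and behind are as seen from the robot, along the cold plate's own sides): stand the vial block on the middle of the cold plate, the sample rack to the left of the plate and the tip box to its right, each centred along the plate's length and leaving a gap of about 4 cm to the plate's side, all three with their long sides parallel to the plate's long sides. Put the beaker for used tips straight behind the tip box, again with a gap of about 4 cm. Keep all four upright, and do not shift the bottle, the specimen cup or the timer.

Things in the scene. Friction and masses are not known exactly. Their poses are not given: they have to be found in the camera images.
- cold_plate: Fixed white cold plate (a small flat cooling unit) standing on the bench: a box 160 mm long (its x) by 115 mm wide (its y), with a flat aluminium top 150 x 105 mm whose surface is 58 mm above the bench. Its front, with a dark display and a knob, faces the robot: its x axis points away from the robot (turned at most 12 degrees), its y axis to the robot's left. Origin: centre of its underside, z up.
- vial_block: Loose solid aluminium block, 100 mm long (x) by 54 mm wide (y) by 30 mm high, with 2 rows of 4 small white-capped vials fast in it, standing up to 48 mm above its underside within 44 mm x 20 mm of its middle. About 0.36 kg. Looks the same turned by half a turn. Origin: centre of its underside, z up.
- sample_rack: Loose white open-sided tube rack, 115 mm long (x) by 50 mm wide (y) by 62 mm high, with 2 rows of 5 grey-capped sample tubes fast in it; the caps reach 90 mm above its underside, within 52 mm x 20 mm of its middle. Its sides can be gripped at any height up to 62 mm. About 0.22 kg. Looks the same turned by half a turn. Origin: centre of its underside, z up.
- tip_box: Loose pipette-tip box without its lid, grey with a white deck, 92 mm long (x) by 62 mm wide (y) by 50 mm high, 48 white tips in the deck reaching 56 mm. About 0.13 kg. Looks the same turned by half a turn. Origin: centre of its underside, z up.
- beaker: Loose empty white plastic beaker (for used tips), round, 52 mm across the body, 55 mm at the rim, 75 mm high, with a small pouring lip; wall 2.5 mm. About 0.06 kg. Its turn about the vertical does not matter. Origin: centre of its underside, z up.
- reagent_bottle: Bystander: loose brown glass bottle with black cap, 56 mm across, 105 mm high. Origin: centre of its underside, z up.
- specimen_cup: Bystander: loose closed specimen cup with white lid, 60 mm across, 65 mm high. Origin: centre of its underside, z up.
- timer: Bystander: loose flat black bench timer 62 x 72 x 18 mm. Origin: centre of its underside, z up.

How it is judged:
By the outcome, as a careful person would: the job done as asked, in the order asked, and still so for the second after the job is handed in, with the robot touching nothing.
It also fails if it takes over 106 s, if anything falls off the work surface, if the arm or the gripper's body presses on something with over 40 N, if the wrist force passes 120 N, or if a joint passes its speed limit or range.

### The arm

A 7-joint arm with a two-finger parallel gripper is mounted at the origin on the work surface. World frame = base frame: x ahead of the robot, y to its left, z up, the work surface at z = 0. Lengths are in m, angles in rad, forces in N, time in s.
With the tool pointing down it reaches from about 0.425 to 0.95 m from the base axis. Payload 16.7 kg.
Tool frame: the origin (TCP) lies on the centre line of the jaws, within the pads' length; the fingertips stand 8 mm ahead of it and the grasp point (between the pads) lies 11 mm behind it; z points along the fingers, y is the line along which they close (so a half turn about z gives the same grasp; the last joint's range is limited). The gripper opens to 94 mm and grips with 3 to 60 N. Pads are 16 mm wide; open, the fingers measure 119 mm over their backs; the gripper's body (75 mm by 177 mm) begins 78 mm behind the grasp point.
Start: joints at [-1.363, 0.426, 0.074, 1.606, -0.034, 1.111, -0.067], TCP at [0.236, 0.632, 0.213] pointing down, gripper open.
Joint ranges: [-2.85, 2.85], [-0.5, 2.14], [-1.23, 1.37], [0.21, 2.46], [-1.02, 4.16], [0.16, 2.05], [-2.73, 2.73]. Speed limits (rad/s): [1.89, 1.89, 2.39, 2.39, 3.01, 3.01, 3.01].

### API

Orientations are given as a unit quaternion [w, x, y, z].
In Python, from cell import manip gives the robot as it stands.
- The arm moves only by the tool arm_command, never from a script. Its argument "deltas" is text: rows parted by semicolons, each of 4 numbers parted by spaces: the shift along the world's x, y, z in mm, then the turn about the world's z in degrees. A call has 1 to 20 rows; each row is the pose to reach, as a shift and turn from the pose commanded when the call began; what a row does not reach only later rows make up. A row lasts 1/10 s, in which the tool goes at most 50 mm and 8.59 degrees, less where a joint would pass 70% of its speed; a pose out of reach is approached as far as the arm can. A call with a gripper value outside its range is refused whole. "jaw" is the opening, from -1 (shut) to 1 (fully open), so that 0 is half open, set as the call begins (left out, the last holds). The fingers move at their own pace and stop on an object; "force" is the grip in N (left out, the last holds). Time passes only in rows, so rows that repeat a pose let the fingers close. It gives the time, the measured TCP pose, the force, the opening and the grip force at its end, in the units of the state.
- manip.observe(): the state, without advancing time (a new reading comes with each control period).
- manip.camera(name): name is "scene" or "top" or "wrist"; returns a dict with "color" (480x640x3 uint8, red, green, blue), "z_map" (480x640 float32, m along the optical axis (not along the pixel's ray), 0 where there is no reading), "mtx" (3x3 intrinsics, pixels), "R" (3x3) and "t" (3): a world point X has camera coordinates R X + t; the wrist camera has in their place "T_tool_cam" (4x4, takes a point from camera to tool coordinates, whose origin is the TCP and whose axes are the flange's). Camera axes: x right, y down, z forward; pixel columns grow to the right and rows downward; lengths in m; the calibration is good to about 2 mm. A picture is of the moment at which its call begins: read the wrist's pose just before it.
- manip.close_job(): hands the job in; it is judged then, once.
The state is a dict: "time": time; "joint_pos": joint angles; "joint_vel": joint speeds; "tau": joint torques, N m; "eef_pos": TCP position; "tool_rot": TCP orientation; "wrist_force": force on the tool from outside, world axes, zero at the start; "wrist_torque": the same for the moment, N m; "gripper_width": opening from 0.0 (shut) to 1.0 (fully open); "grasp_force": force on a finger pad.
Only numpy, scipy, OpenCV 4.12 (cv2) and the standard library are available. Lean on these libraries where they do the work, as an engineer would, in place of code of your own. Each camera call takes 0.05 s, during which the arm holds its last target. There are 200 camera calls.

## Working session

There is one attempt and no reset: what is moved stays moved. The work goes in short steps, Python scripts to look and compute and a tool call to move; the robot and the scene stay as the last step left them, time stands still between calls to the robot, and variables do not carry over. Pictures are saved under pics/ and viewed, at most 14 in all, crops included, and the job is handed in when it is done.

Besides the shell and the picture viewer there is one more tool, called after ">>>" as name(argument=value, ...), one argument or row to a line, values as JSON. arm_command: Moves the arm, as the interface text tells. Its arguments: {"type":"object","properties":{"deltas":{"type":"string"},"jaw":{"type":"number"},"force":{"type":"number"}},"required":["deltas"]}

```bash
mkdir -p pics; ls; python3 - <<'E'
from cell import manip
import cv2,numpy as np
for n in("top","scene"):
    c=manip.camera(n); cv2.imwrite(f"pics/{n}0.png",c["color"][:,:,::-1]); np.savez(f"{n}0.npz",**c)
    print(n,c["mtx"].tolist(),c["R"].round(3).tolist(),c["t"].round(3).tolist())
o=manip.observe();print(o)
E
```

```text
pics
top [[474.47272888991483, 0.0, 326.4655832569913], [0.0, 474.47272888991483, 241.5564218827785], [0.0, 0.0, 1.0]] [[0.02, -1.0, -0.02], [-0.98, -0.016, -0.198], [0.197, 0.024, -0.98]] [-0.07, 0.617, 0.929]
scene [[599.9946678346712, 0.0, 315.02240857296306], [0.0, 599.9946678346712, 238.4749857519071], [0.0, 0.0, 1.0]] [[0.564, 0.825, 0.009], [0.686, -0.463, -0.56], [-0.459, 0.322, -0.828]] [-0.281, -0.45, 1.774]
{'time': 0.1, 'joint_pos': array([-1.36250736,  0.42667863,  0.07383408,  1.6065045 , -0.03406168,
        1.1108264 , -0.06710993]), 'joint_vel': array([ 0.00114226, -0.00375749,  0.0006296 , -0.00393392,  0.00089396,
        0.00088266,  0.00044464]), 'tau': array([ 6.46184752e-03, -9.37468100e+01,  3.67561899e+00, -4.55043125e+01,
       -4.87031601e-02,  1.68814848e-02,  5.51117978e-05]), 'eef_pos': array([0.23628007, 0.631892  , 0.21285596]), 'tool_rot': array([-4.95074652e-05,  1.77944792e-01,  9.84040302e-01, -5.77204075e-04]), 'wrist_force': array([ 0.6621899 , -0.03156263,  0.16726547]), 'wrist_torque': array([ 0.00437083, -0.05176637,  0.01102131]), 'grasp_force': 0.0, 'gripper_width': 0.9973567043410294}
```

View pics/top0.png

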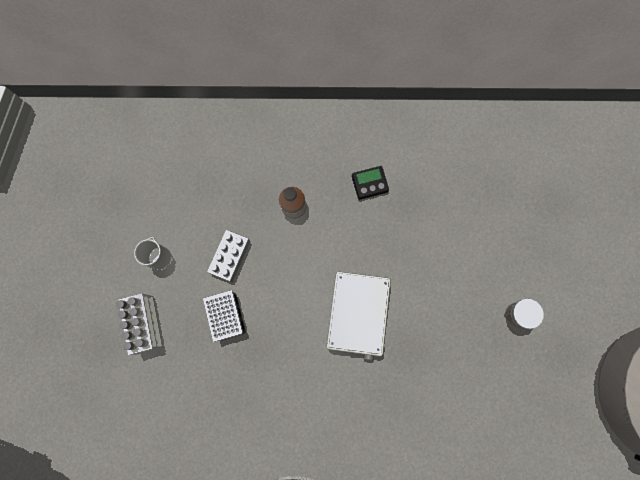

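View pics/scene0.png

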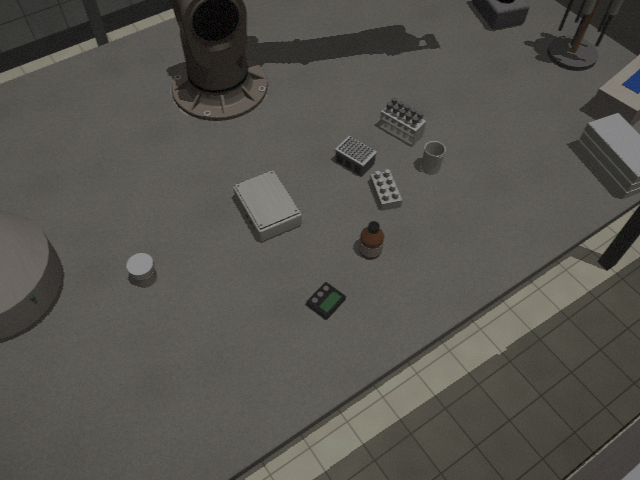

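The top view (up is +x, left is +y) shows the plate at (358,314), vial block (229,256), tip box (224,316), rack (139,324) and beaker (148,252). The bystanders are the bottle (292,200), timer (370,183) and cup (528,314). The scene view agrees. Next I fit poses from the depth map.

```bash
cat > h.py <<'E'
import numpy as np,cv2
def cloud(c,R=None,t=None):
    K=c["mtx"];z=c["z_map"].astype(float);v,u=np.mgrid[:480,:640]
    P=np.stack([(u-K[0,2])/K[0,0]*z,(v-K[1,2])/K[1,1]*z,z],-1)
    R=c["R"] if R is None else R;t=c["t"] if t is None else t
    W=(P-t)@R; W[z==0]=np.nan
    return W
def wrist(manip,o):
    from scipy.spatial.transform import Rotation as Ro
    c=manip.camera("wrist");w,x,y,z=o["tool_rot"];T=np.eye(4);T[:3,:3]=Ro.from_quat([x,y,z,w]).as_matrix();T[:3,3]=o["eef_pos"]
    X=np.linalg.inv(T@c["T_tool_cam"]);c["R"]=X[:3,:3];c["t"]=X[:3,3];return c
def rect(W,box,lo,hi):
    u0,v0,u1,v1=box;Q=W[v0:v1,u0:u1].reshape(-1,3);Q=Q[(Q[:,2]>lo)&(Q[:,2]<hi)]
    (cx,cy),(a,b),th=cv2.minAreaRect((Q[:,:2]*1000).astype(np.float32))
    if a<b:a,b,th=b,a,th+90
    th=(th+90)%180-90
    return f"c=({cx:.1f},{cy:.1f}) size {a:.1f}x{b:.1f} long axis {th:.1f}deg z={np.median(Q[:,2])*1000:.1f} n={len(Q)}"
E
python3 - <<'E'
from h import *
c=dict(np.load("top0.npz"));W=cloud(c)
print("table",np.nanmedian(W[380:450,150:280,2]))
B=dict(plate=(318,262,400,370),vial=(200,222,256,290),tip=(196,285,250,350),rack=(110,285,168,362),beaker=(128,230,170,272),bottle=(274,180,312,222),timer=(345,160,395,205),cup=(505,290,550,338))
for n,b in B.items():
    z=W[b[1]:b[3],b[0]:b[2],2]
    print(n,"max",np.nanmax(z).round(3))
    for lo,hi in {"plate":[(.05,.07)],"vial":[(.02,.036),(.006,.06)],"tip":[(.04,.056),(.006,.07)],"rack":[(.05,.07),(.006,.075),(.075,.1)],"beaker":[(.065,.085),(.01,.09)]}.get(n,[(.008,.2)]): print("  ",rect(W,b,lo,hi))
E
```

```text
table -0.00046250356236927746
plate max 0.064
   c=(473.0,-126.7) size 158.3x113.6 long axis -6.5deg z=57.5 n=4183
vial max 0.056
   c=(592.0,154.8) size 100.0x55.4 long axis -20.1deg z=29.6 n=880
   c=(591.9,154.8) size 100.0x55.7 long axis -20.8deg z=30.2 n=1263
tip max 0.06
   c=(462.3,153.4) size 92.4x63.4 long axis 17.6deg z=50.4 n=1152
   c=(466.2,141.3) size 92.4x88.9 long axis 17.6deg z=50.7 n=1521
rack max 0.096
   c=(442.2,326.7) size 114.9x51.3 long axis 15.7deg z=62.0 n=802
   c=(442.1,326.6) size 115.1x51.5 long axis 15.7deg z=60.7 n=1243
   c=(442.3,327.1) size 99.6x39.5 long axis 15.4deg z=88.6 n=703
beaker max 0.079
   c=(588.3,312.0) size 54.6x53.0 long axis 35.5deg z=73.0 n=199
   c=(588.3,311.9) size 54.6x53.0 long axis 36.3deg z=50.3 n=681
bottle max 0.109
   c=(707.3,16.9) size 54.6x53.7 long axis -88.8deg z=72.7 n=678
timer max 0.026
   c=(765.5,-151.8) size 72.8x63.1 long axis -74.4deg z=18.1 n=870
cup max 0.071
   c=(477.3,-464.3) size 59.3x57.7 long axis -89.8deg z=64.1 n=887
```

>>> arm_command(
  deltas="50 -60 0 0;100 -130 0 0;150 -200 0 0;180 -240 0 0;210 -280 0 0;240 -320 0 0;270 -360 0 0;300 -400 0 0;330 -440 0 0;355.7 -477.1 0 0;355.7 -477.1 0 0;355.7 -477.1 0 0;355.7 -477.1 0 0;355.7 -477.1 0 0;355.7 -477.1 0 0;355.7 -477.1 0 0",
  jaw=1,
)

```text
time: 1.7
eef_pos: [0.5914, 0.1565, 0.2134]
tool_rot: [-0.0, 0.177, 0.984, 0.0]
wrist_force: [0.7, 1.1, 0.6]
gripper_width: 1.002
grasp_force: 0.0
```

```bash
python3 - <<'E'
from h import *
from cell import manip
o=manip.observe();c=wrist(manip,o);W=cloud(c);cv2.imwrite("pics/w1.png",c["color"][:,:,::-1])
print(o["eef_pos"],o["tool_rot"])
m=(abs(W[...,0]-.592)<.07)&(abs(W[...,1]-.155)<.07);W[~m]=np.nan
print(rect(W,(0,0,640,480),.02,.036))
E
```

```text
[0.59144453 0.15649267 0.21337898] [-2.36451696e-04  1.76982149e-01  9.84214027e-01  1.11867583e-04]
c=(590.5,156.8) size 99.5x54.1 long axis -20.7deg z=31.1 n=3589
```

View pics/w1.png

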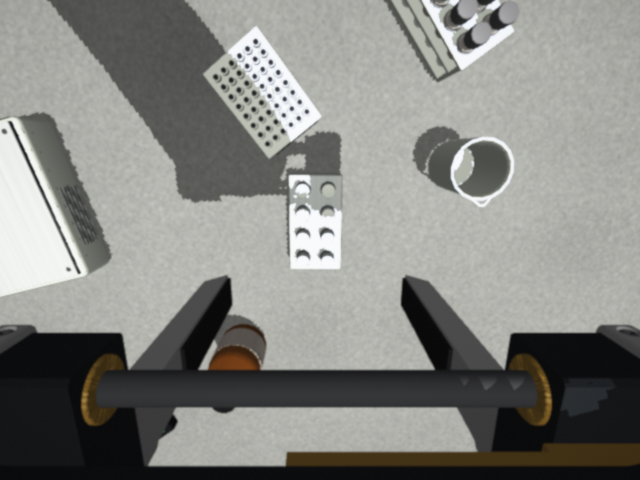

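The wrist view shows the vial block at (315,222) straight between the fingers, aligned, and it agrees with the top camera to 2 mm. I can descend.

>>> arm_command(
  deltas="0 0 -35 0;0 0 -70 0;0 0 -105 0;0 0 -140 0;0 0 -165 0;0 0 -180 0;0 0 -190 0;0 0 -198 0;0 0 -198 0;0 0 -198 0;0 0 -198 0",
)

```text
time: 2.85
eef_pos: [0.5927, 0.1553, 0.0164]
tool_rot: [0.001, 0.178, 0.984, 0.0]
wrist_force: [-0.3, 0.2, 0.4]
gripper_width: 0.998
grasp_force: 0.0
```

>>> arm_command(
  deltas="0 0 0 0;0 0 0 0;0 0 0 0;0 0 0 0;0 0 0 0;0 0 0 0;0 0 0 0;0 0 0 0;0 0 0 0;0 0 0 0",
  jaw=-1,
  force=30,
)

```text
time: 3.85
eef_pos: [0.5921, 0.1551, 0.0155]
tool_rot: [-0.0, 0.178, 0.984, -0.0]
wrist_force: [-0.4, 0.3, 0.2]
gripper_width: 0.575
grasp_force: 30.0
```

>>> arm_command(
  deltas="0 0 15 0;0 0 40 0;0 0 70 0;0 0 100 0;-10 -20 110 2;-25 -55 110 4;-40 -90 110 6;-55 -125 110 8;-70 -160 110 10;-82 -195 110 12;-94 -225 110 14;-105 -250 110 14;-113 -268 110 14;-119 -281.7 110 14;-119 -281.7 110 14;-119 -281.7 110 14;-119 -281.7 110 14;-119 -281.7 110 14;-119 -281.7 110 14",
)

```text
time: 5.75
eef_pos: [0.4733, -0.1261, 0.1255]
tool_rot: [-0.0, 0.056, 0.998, -0.0]
wrist_force: [-0.2, -0.1, -2.5]
gripper_width: 0.567
grasp_force: 30.0
```

```bash
python3 - <<'E'
from h import *
from cell import manip
o=manip.observe();c=wrist(manip,o);cv2.imwrite("pics/w2.png",c["color"][:,:,::-1]);W=cloud(c)
print(o["eef_pos"],o["tool_rot"])
for lo,hi in((.05,.066),(.125,.145)):
  V=W.copy();m=(abs(W[...,0]-.473)<.12)&(abs(W[...,1]+.127)<.1);V[~m]=np.nan
  try:print(rect(V,(0,0,640,300),lo,hi))
  except Exception as e:print(e)
E
```

```text
[ 0.47325409 -0.12606053  0.12545353] [-7.31746011e-05  5.62585333e-02  9.98416232e-01 -4.20857272e-06]
c=(442.9,-121.8) size 113.7x102.0 long axis 83.5deg z=58.9 n=12465
c=(444.6,-121.3) size 77.7x45.9 long axis 83.4deg z=141.0 n=8803
```

View pics/w2.png

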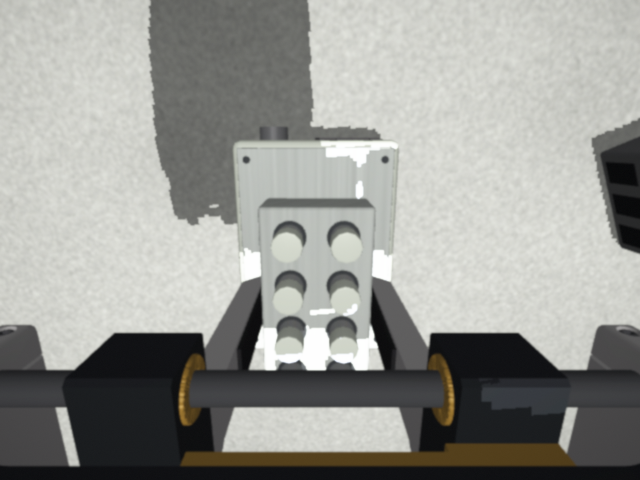

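The wrist view shows the block (x 260–374 px) centred over the plate (235–397 px) and parallel to it. I'm lowering it now.

>>> arm_command(
  deltas="0 0 -10 0;0 0 -25 0;0 0 -38 0;0 0 -45 0;0 0 -48 0;0 0 -50 0;0 0 -51 0;0 0 -52 0;0 0 -52 0;0 0 -52 0",
)

```text
time: 6.8
eef_pos: [0.4732, -0.1266, 0.0737]
tool_rot: [0.0, 0.057, 0.998, -0.0]
wrist_force: [-0.6, 0.1, -2.8]
gripper_width: 0.574
grasp_force: 30.0
```

>>> arm_command(
  deltas="0 0 -0.5 0;0 0 -1 0;0 0 -1 0",
)

```text
time: 7.1
eef_pos: [0.4733, -0.1266, 0.0734]
tool_rot: [0.0, 0.057, 0.998, 0.0]
wrist_force: [-6.4, 1.7, 19.7]
gripper_width: 0.573
grasp_force: 30.0
```

>>> arm_command(
  deltas="0 0 0 0;0 0 0 0;0 0 0 0;0 0 0 0;0 0 0 0;0 0 0 0;0 0 0 0;0 0 5 0;0 0 20 0;0 0 50 0;0 0 90 0;0 0 120 0;0 0 130 0;0 0 130 0",
  jaw=1,
)

```text
time: 8.5
eef_pos: [0.4738, -0.1266, 0.2038]
tool_rot: [0.001, 0.057, 0.998, 0.0]
wrist_force: [0.1, 0.3, 0.0]
gripper_width: 1.0
grasp_force: 0.0
```

>>> arm_command(
  deltas="-2 30 0 2;-5 70 0 4;-8 110 0 6;-10 150 0 8;-12 190 0 10;-15 230 0 12;-18 270 0 14;-20 310 0 16;-24 350 0 18;-27 390 0 20;-29 425 0 22.2;-31 445 0 22.2;-31 453.5 0 22.2;-31 453.5 0 22.2;-31 453.5 0 22.2;-31 453.5 0 22.2;-31 453.5 0 22.2",
)

```text
time: 10.2
eef_pos: [0.4424, 0.3259, 0.2026]
tool_rot: [0.0, -0.136, 0.991, -0.0]
wrist_force: [0.4, 0.0, 0.5]
gripper_width: 0.998
grasp_force: 0.0
```

```bash
python3 - <<'E'
from h import *
from cell import manip
o=manip.observe();print(o["eef_pos"],o["tool_rot"])
W=cloud(wrist(manip,o));m=(abs(W[...,0]-.442)<.08)&(abs(W[...,1]-.327)<.07);W[~m]=np.nan
print("rack",rect(W,(0,0,640,480),.055,.068),rect(W,(0,0,640,480),.08,.1))
W=cloud(manip.camera("top"));B=(318,255,400,370)
print("plate",rect(W,B,.05,.067));print("vial",rect(W,B,.08,.096),rect(W,B,.08,.12))
E
```

```text
[0.44244452 0.32589283 0.20256321] [ 9.29300895e-05 -1.35856582e-01  9.90728508e-01 -6.53541958e-05]
rack c=(440.5,329.6) size 114.4x50.1 long axis 15.7deg z=63.1 n=3447 c=(440.9,329.6) size 99.9x38.7 long axis 15.8deg z=90.8 n=3027
plate c=(473.1,-126.3) size 158.3x114.0 long axis -6.4deg z=57.3 n=2781
vial c=(473.7,-126.7) size 99.8x53.8 long axis -6.7deg z=87.6 n=1090 c=(473.7,-126.7) size 99.8x53.8 long axis -6.7deg z=88.3 n=1404
```

The vial block sits centred on the plate to within 1 mm. Next I grasp the rack.

>>> arm_command(
  deltas="-1 1.5 -35 0;-1 1.5 -70 0;-1 1.5 -100 0;-1 1.5 -125 0;-1 1.5 -145 0;-1 1.5 -158 0;-1 1.5 -166 0;-1 1.5 -166 0;-1 1.5 -166 0",
)

```text
time: 11.2
eef_pos: [0.4415, 0.3287, 0.0371]
tool_rot: [0.0, -0.136, 0.991, 0.0]
wrist_force: [0.3, 0.1, -0.6]
gripper_width: 1.003
grasp_force: 0.0
```

>>> arm_command(
  deltas="0 0 0 0;0 0 0 0;0 0 0 0;0 0 0 0;0 0 0 0;0 0 0 0;0 0 0 0;0 0 0 0;0 0 0 0;0 0 0 0",
  jaw=-1,
  force=20,
)

```text
time: 12.2
eef_pos: [0.4411, 0.3284, 0.0365]
tool_rot: [-0.0, -0.137, 0.991, -0.0]
wrist_force: [-0.2, -0.1, 1.9]
gripper_width: 0.532
grasp_force: 20.0
```

>>> arm_command(
  deltas="0 0 15 0;0 0 40 0;0 0 70 0;2 -10 90 -1;6 -35 90 -3;10 -65 90 -5;15 -100 90 -7;20 -135 90 -9;25 -170 90 -11;30 -205 90 -13;35 -240 90 -15;39 -270 90 -18;42 -300 90 -20;44 -320 90 -22.2;46 -333 90 -22.2;46 -333 90 -22.2;46 -333 90 -22.2;46 -333 90 -22.2;46 -333 90 -22.2",
)

```text
time: 14.1
eef_pos: [0.4869, -0.0038, 0.1263]
tool_rot: [-0.0, 0.056, 0.998, 0.0]
wrist_force: [0.0, -0.2, -2.8]
gripper_width: 0.53
grasp_force: 20.0
```

>>> arm_command(
  deltas="0 0 -15 0;0 0 -35 0;0 0 -55 0;0 0 -70 0;0 0 -80 0;0 0 -86 0;0 0 -88.5 0;0 0 -89.5 0;0 0 -90 0;0 0 -90 0;0 0 -90 0",
)

```text
time: 15.2
eef_pos: [0.4873, -0.0046, 0.0368]
tool_rot: [0.0, 0.057, 0.998, 0.0]
wrist_force: [-1.0, 0.3, -2.2]
gripper_width: 0.532
grasp_force: 20.0
```

>>> arm_command(
  deltas="0 0 -0.5 0;0 0 -0.8 0;0 0 -0.8 0",
)

```text
time: 15.5
eef_pos: [0.4874, -0.0046, 0.0365]
tool_rot: [0.0, 0.057, 0.998, 0.0]
wrist_force: [-5.4, 0.7, 16.1]
gripper_width: 0.531
grasp_force: 20.0
```

>>> arm_command(
  deltas="0 0 0 0;0 0 0 0;0 0 0 0;0 0 0 0;0 0 0 0;0 0 0 0;0 0 5 0;0 0 20 0;0 0 50 0;0 0 90 0;0 0 130 0;0 0 160 0;0 0 166 0;0 0 166 0",
  jaw=0.6,
)

```text
time: 16.9
eef_pos: [0.4875, -0.0045, 0.2027]
tool_rot: [0.001, 0.057, 0.998, 0.0]
wrist_force: [-0.6, -0.1, -0.2]
gripper_width: 0.798
grasp_force: 0.0
```

>>> arm_command(
  deltas="-3 20 0 3;-6 40 0 6;-9 60 0 9;-12 80 0 12;-15 100 0 15;-18 120 0 18;-21 140 0 21;-24 152 0 24;-25 158 0 24;-25 158 0 24;-25 158 0 24;-25 158 0 24;-25 158 0 24",
  jaw=1,
)

```text
time: 18.2
eef_pos: [0.4623, 0.1528, 0.2017]
tool_rot: [0.0, -0.151, 0.988, -0.0]
wrist_force: [-0.3, -0.6, 0.5]
gripper_width: 1.0
grasp_force: 0.0
```

```bash
python3 - <<'E'
from h import *
from cell import manip
o=manip.observe();print(o["eef_pos"],o["tool_rot"])
W=cloud(wrist(manip,o));m=(abs(W[...,0]-.462)<.07)&(abs(W[...,1]-.153)<.06);W[~m]=np.nan
print("tip",rect(W,(0,0,640,480),.045,.062))
c=manip.camera("top");cv2.imwrite("pics/t2.png",c["color"][:,:,::-1])
W=cloud(c);m=(abs(W[...,0]-.487)<.08)&(abs(W[...,1]+.005)<.05);W[~m]=np.nan
print("rack",rect(W,(0,0,640,480),.055,.068))
E
```

```text
[0.46225715 0.15279369 0.20170985] [ 3.02989975e-05 -1.51464494e-01  9.88462696e-01 -6.64758534e-05]
tip c=(460.7,155.4) size 92.3x62.1 long axis 17.3deg z=51.8 n=6166
rack c=(489.0,-4.9) size 115.3x50.1 long axis -6.3deg z=61.6 n=854
```

View pics/t2.png

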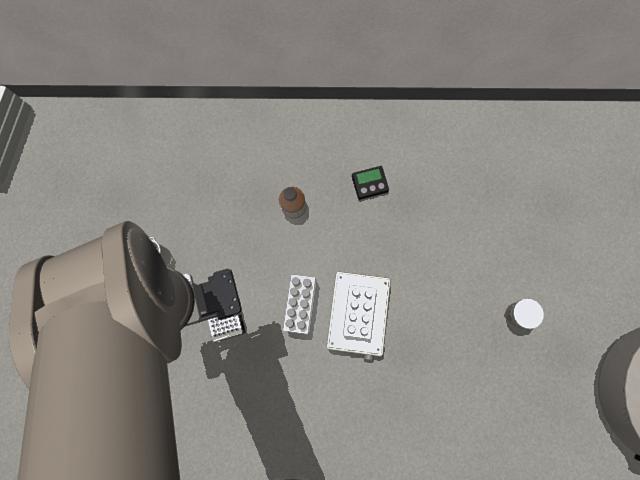

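The rack is 2 mm off centre along the plate and has about the right gap. In the picture it stands at (299,305), left of the plate at (358,314), and the bystanders haven't moved. Next I grasp the tip box.

>>> arm_command(
  deltas="-1 1.5 -35 0;-1 1.5 -70 0;-1 1.5 -105 0;-1 1.5 -135 0;-1 1.5 -155 0;-1 1.5 -170 0;-1 1.5 -179 0;-1 1.5 -179 0;-1 1.5 -179 0",
)

```text
time: 19.2
eef_pos: [0.4614, 0.1549, 0.0231]
tool_rot: [0.0, -0.152, 0.988, 0.0]
wrist_force: [0.0, -0.8, 0.6]
gripper_width: 1.001
grasp_force: 0.0
```

>>> arm_command(
  deltas="0 0 0 0;0 0 0 0;0 0 0 0;0 0 0 0;0 0 0 0;0 0 0 0;0 0 0 0;0 0 0 0",
  jaw=-1,
  force=15,
)

```text
time: 20.0
eef_pos: [0.4613, 0.155, 0.0229]
tool_rot: [0.0, -0.152, 0.988, 0.0]
wrist_force: [-1.0, -1.0, 6.7]
gripper_width: 0.658
grasp_force: 15.0
```

>>> arm_command(
  deltas="0 0 15 0;0 0 45 0;0 0 80 0;0 0 115 0;0 -5 130 -1;0 -30 130 -2;0 -60 130 -4;0 -95 130 -6;0 -130 130 -8;0 -165 130 -10;0 -200 130 -12;0 -235 130 -14;0 -270 130 -16;0 -305 130 -18;0 -340 130 -20;-2 -370 130 -22;-2.5 -395 130 -24;-2.5 -409 130 -24;-2.5 -409 130 -24;-2.5 -409 130 -24",
)

```text
time: 22.0
eef_pos: [0.4584, -0.2537, 0.1524]
tool_rot: [-0.0, 0.057, 0.998, 0.0]
wrist_force: [0.3, -0.2, -0.9]
gripper_width: 0.658
grasp_force: 15.0
```

>>> arm_command(
  deltas="0 0 0 0;0 0 -20 0;0 0 -45 0;0 0 -75 0;0 0 -100 0;0 0 -116 0;0 0 -124 0;0 0 -128 0;0 0 -129.5 0;0 0 -130 0;0 0 -130 0;0 0 -130 0",
)

```text
time: 23.2
eef_pos: [0.4589, -0.2542, 0.0232]
tool_rot: [0.0, 0.057, 0.998, -0.0]
wrist_force: [-0.2, -0.1, -1.7]
gripper_width: 0.657
grasp_force: 15.0
```

>>> arm_command(
  deltas="0 0 -0.5 0;0 0 -0.8 0;0 0 -0.8 0",
)

```text
time: 23.5
eef_pos: [0.459, -0.2542, 0.0229]
tool_rot: [0.0, 0.057, 0.998, 0.0]
wrist_force: [-4.6, 3.5, 19.2]
gripper_width: 0.658
grasp_force: 15.0
```

>>> arm_command(
  deltas="0 0 0 0;0 0 0 0;0 0 0 0;0 0 0 0;0 0 0 0;0 0 0 0;0 0 5 0;0 0 20 0;0 0 50 0;0 0 90 0;0 0 130 0;0 0 165 0;0 0 178 0;0 0 178 0;0 0 178 0",
  jaw=0.8,
)

```text
time: 25.0
eef_pos: [0.4583, -0.2538, 0.1992]
tool_rot: [-0.0, 0.057, 0.998, 0.0]
wrist_force: [-0.4, -0.3, -0.1]
gripper_width: 0.901
grasp_force: 0.0
```

```bash
python3 - <<'E'
from h import *
from cell import manip
o=manip.observe();print(o["eef_pos"],o["tool_rot"])
W=cloud(wrist(manip,o));m=(abs(W[...,0]-.459)<.07)&(abs(W[...,1]+.255)<.06);W[~m]=np.nan
print("tip wrist",rect(W,(0,0,640,480),.045,.062))
c=manip.camera("top");W=cloud(c);B=(318,255,400,370)
print("plate",rect(W,B,.05,.067))
for n,b,lo,hi in(("beaker",(128,230,170,272),.065,.085),("beakerlow",(128,230,170,272),.03,.06)):
  u0,v0,u1,v1=b;print(n,rect(W,b,lo,hi))
  Q=W[v0:v1,u0:u1].reshape(-1,3);Q=Q[(Q[:,2]>lo)&(Q[:,2]<hi),:2]*1000
  A=np.c_[2*Q,np.ones(len(Q))];s=np.linalg.lstsq(A,(Q**2).sum(1),rcond=None)[0];print(s[:2],(s[2]+s[0]**2+s[1]**2)**.5)
E
```

```text
[ 0.45828601 -0.25381695  0.19923118] [-2.40556486e-04  5.66494177e-02  9.98394096e-01  1.22771693e-04]
tip wrist c=(458.2,-252.7) size 92.6x62.1 long axis -6.7deg z=51.9 n=6211
plate c=(472.9,-126.8) size 158.1x114.1 long axis -6.0deg z=57.2 n=2789
beaker c=(587.9,312.3) size 54.3x52.7 long axis -61.0deg z=72.4 n=203
[588.38489489 310.92755009] 25.438301357969838
beakerlow c=(586.0,310.3) size 50.8x50.2 long axis 82.9deg z=45.8 n=275
[587.41619319 310.43903768] 24.450443471381714
```

>>> arm_command(
  deltas="8 30 0 0;17 70 0 0;26 115 0 0;36 160 0 0;46 205 0 0;57 250 0 0;67 295 0 0;77 340 0 0;88 385 0 0;98 430 0 0;108 475 0 0;118 515 0 0;125 545 0 0;129.5 560 0 0;129.5 566 0 0;129.5 566 0 0;129.5 566 0 0;129.5 566 0 0;129.5 566 0 0",
  jaw=1,
)

```text
time: 27.0
eef_pos: [0.5883, 0.3108, 0.2002]
tool_rot: [0.0, 0.057, 0.998, 0.0]
wrist_force: [-0.1, -1.0, 0.6]
gripper_width: 1.003
grasp_force: 0.0
```

>>> arm_command(
  deltas="0 0 -35 0;0 0 -70 0;0 0 -105 0;0 0 -130 0;0 0 -150 0;0 0 -162 0;0 0 -166 0;0 0 -166 0;0 0 -166 0",
)

```text
time: 27.9
eef_pos: [0.5887, 0.3122, 0.035]
tool_rot: [0.001, 0.057, 0.998, 0.0]
wrist_force: [0.0, -0.7, 0.5]
gripper_width: 1.002
grasp_force: 0.0
```

>>> arm_command(
  deltas="0 0 0 0;0 0 0 0;0 0 0 0;0 0 0 0;0 0 0 0;0 0 0 0;0 0 0 0;0 0 0 0",
  jaw=-1,
  force=8,
)

```text
time: 28.7
eef_pos: [0.5881, 0.3119, 0.0339]
tool_rot: [-0.0, 0.057, 0.998, -0.0]
wrist_force: [-0.1, -0.3, 1.2]
gripper_width: 0.576
grasp_force: 8.0
```

>>> arm_command(
  deltas="0 0 15 0;0 0 40 0;0 0 75 0;0 0 105 0;0 -15 110 0;-1 -45 110 0;-2 -80 110 0;-3 -120 110 0;-4 -160 110 0;-5 -200 110 0;-6 -240 110 0;-8 -280 110 0;-9 -320 110 0;-10 -360 110 0;-12 -400 110 0;-13 -440 110 0;-14 -480 110 0;-16 -520 110 0;-17 -550 110 0;-17.3 -570 110 0",
)

```text
time: 30.7
eef_pos: [0.5695, -0.2613, 0.1442]
tool_rot: [-0.0, 0.058, 0.998, -0.0]
wrist_force: [0.0, 1.0, -0.7]
gripper_width: 0.568
grasp_force: 8.0
```

>>> arm_command(
  deltas="0 -8 0 0;0 -8 0 0;0 -8 0 0;0 -8 -20 0;0 -8 -45 0;0 -8 -70 0;0 -8 -90 0;0 -8 -102 0;0 -8 -107 0;0 -8 -109.5 0;0 -8 -110 0;0 -8 -110.5 0;0 -8 -110.5 0",
)

```text
time: 32.0
eef_pos: [0.5711, -0.2662, 0.034]
tool_rot: [0.0, 0.057, 0.998, -0.0]
wrist_force: [-0.1, -0.6, 0.9]
gripper_width: 0.57
grasp_force: 8.0
```

>>> arm_command(
  deltas="0 0 0 0;0 0 0 0;0 0 0 0;0 0 0 0;0 0 0 0;0 0 0 0;0 0 10 0;0 0 30 0;0 0 60 0;0 0 100 0;0 0 140 0;0 0 170 0;0 0 170 0;0 0 170 0",
  jaw=0.9,
)

```text
time: 33.4
eef_pos: [0.571, -0.2661, 0.2044]
tool_rot: [0.001, 0.057, 0.998, -0.0]
wrist_force: [-0.8, 0.1, -0.5]
gripper_width: 0.951
grasp_force: 0.0
```

>>> arm_command(
  deltas="0 40 0 0;0 80 0 0;0 120 0 0;0 160 0 0;0 200 0 0;0 240 0 0;0 280 0 0;0 320 0 0;0 360 0 0;0 400 0 0;0 440 0 0;0 480 0 0;0 520 0 0;0 560 0 0;0 560 0 0;0 560 0 0;0 560 0 0;0 560 0 0",
)

```text
time: 35.2
eef_pos: [0.571, 0.2924, 0.2031]
tool_rot: [-0.0, 0.058, 0.998, -0.0]
wrist_force: [-0.0, 0.2, -0.8]
gripper_width: 0.951
grasp_force: 0.0
```

```bash
python3 - <<'E'
from h import *
from cell import manip
c=manip.camera("top");cv2.imwrite("pics/t3.png",c["color"][:,:,::-1]);W=cloud(c)
def r(n,x,y,h,lo,hi):
  V=W.copy();V[~((abs(W[...,0]-x)<h)&(abs(W[...,1]-y)<h))]=np.nan;print(n,rect(V,(0,0,640,480),lo,hi))
  return V
r("plate",.473,-.127,.09,.05,.067);r("vial",.473,-.127,.06,.08,.096);r("rack",.487,-.005,.075,.055,.068)
r("tip",.458,-.254,.058,.04,.056);r("beaker",.571,-.267,.05,.06,.085)
r("bottle",.707,.017,.05,.008,.2);r("timer",.7655,-.152,.05,.008,.2);r("cup",.477,-.464,.05,.008,.2)
E
```

```text
plate c=(473.1,-126.3) size 158.4x113.9 long axis -6.2deg z=57.3 n=2770
vial c=(473.7,-126.7) size 99.9x53.9 long axis -6.7deg z=87.6 n=1088
rack c=(480.2,-32.8) size 125.8x107.7 long axis -6.3deg z=61.3 n=1028
tip c=(460.2,-254.4) size 92.0x62.7 long axis -6.6deg z=50.4 n=1192
beaker c=(572.0,-266.0) size 53.2x52.7 long axis 25.8deg z=73.1 n=202
bottle c=(706.9,17.0) size 55.1x53.0 long axis -83.2deg z=72.0 n=680
timer c=(765.0,-151.6) size 72.1x64.2 long axis -74.7deg z=17.8 n=874
cup c=(477.3,-464.5) size 59.4x57.7 long axis -88.0deg z=64.2 n=880
```

View pics/t3.png

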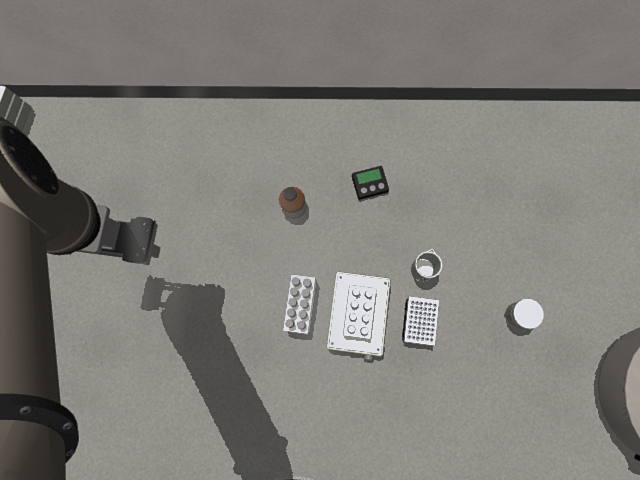

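The picture shows the rack (299,305), vial block on the plate (360,313), tip box (421,321) and beaker (428,265) all in place and upright, with the bystanders unmoved. I'm handing in.

```bash
python3 -c "
from cell import manip
print(manip.close_job())"
```

```text
the job is handed in; nothing more can be done
None
```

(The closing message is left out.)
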